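# Read the hallmark in a tight silver box

## Task

On the goldsmith's bench a small silver box is held in a wooden clamp, its hinged cover shut tight: put the blade of the opening knife under the cover's thumb lip, ease the cover up and push it back past upright with the blade (keep your fingers off it), then lay the knife down on the bench, without dropping it. Then take the handled loupe and hold it level over the row of hallmarks on the floor of the box, with the lens at its focal height, which is the height the scriber point of the surface gauge beside the box is set to. Finish like that, still holding the loupe steady in the gripper and touching nothing with it; do not knock the gauge, and leave the rest of the bench as it is.

Things in the scene. Friction and masses are not known exactly. Their poses are not given: they have to be found in the camera images.
- box: Silver box, 74 (x) x 84 (y) x 30 mm, walls 3 mm, held in a wooden clamp board (12 mm thick, x -65 to 65, y -65 to 95; side cheeks up to z 34, brass screw at y 60 to 110 up to z 36). Fixed to the bench. Origin: on the bench under the middle of the box, z up; lip on its -x side, hinge on +x. Rim at z 42 mm, inner floor at z 15. At yaw 0 the lip faces the robot; turned up to 0.35 rad.
- marks (a point): Middle of the row of four small struck hallmarks (row 26 mm long along the box's y) on the floor of the box; fixed in the box frame at (-8, 0, 15.5) mm. Hidden until the cover is open.
- hinge (a point): Point on the axis of the cover's hinge (the axis is the box's y), in the box frame at (37, 0, 42) mm; the underside of the closed cover lies at this height.
- cover (a joint): Angle of the cover (rad): 0 shut, positive opening upward and away from the front, stop at 2.0. Tight hinge: about 1 N upward at the lip moves it, and it stays wherever it is left. The cover is a plate 74 x 84 x 4 mm from the hinge (underside at the hinge's height when shut).
- cover_lip (a point): Middle of the underside of the thumb lip: a tongue 36 mm wide (y), 3 mm thick, 10 mm proud of the front of the box; this point is 5 mm in front of the box's front wall. With the cover shut it is 42 mm above the bench, with 30 mm of free air below it, down to the board.
- knife: Opening knife: dark wood handle 90 mm long with a brass ferrule 10 mm, both 16 x 16 mm square, then a flat steel blade 80 x 14 x 2 mm, flat side up. 60 g, loose on the bench. Origin: middle of the underside of handle and ferrule (which run from x = -50 to 50 mm); +x towards the blade's tip, z up. Centre of mass about x = 20 mm.
- knife_tip (a point): Middle of the leading edge of the knife's blade, at (130, 0, 8) mm in the knife frame, mid-thickness.
- loupe: Handled loupe lying flat: round lens in a steel rim 49 mm across, 10 mm thick, and a black handle 84 x 14 wide x 12 high. 70 g, loose. Origin: under the lens centre, level with the underside of the handle; the handle runs along -x, from x = -32 to -116 mm; z is the lens axis, up.
- lens (a point): Centre of the loupe's lens, at (0, 0, 6) mm in the loupe frame.
- gauge: Surface gauge (scribing block): dark steel base 62 x 44 x 24 mm with a steel spindle 9 mm thick up to 209 mm above the bench, behind the box to its +y side; fixed. A clamp on the spindle carries a thin horizontal scriber that points to the gauge's -x, towards the box. Origin under the spindle, z up.
- gauge_tip (a point): Point of the scriber, 93 mm in front of the spindle, beside the box; its height above the bench (85 to 115 mm) is the height at which the lens centre is to be held.
- bangle: Brass bangle, 66 mm across, 8 mm high, loose bystander; origin under its centre.
- file: Needle file with a light wood handle (handle 85 x 12 x 12 mm, thin ROUND dark shank 75 mm), loose bystander; origin under the front end of the handle, shank towards +x.
- block: Steel bench block 65 x 65 x 22 mm, loose bystander.
- eyeglass: Small black eye loupe, a cone 34 mm across and 30 mm high without a handle, loose bystander (not the one to use).
- ringclamp: Wooden ring clamp, 140 x 26 x 18 mm with a dark band in the middle, loose bystander.
- tin: Round aluminium tin, 72 mm across, 62 mm high, loose bystander.

How it is judged (in metres and radians):
On the way, in this order (a step that is already met when the one before it is completed fails the run):
1. the cover is eased up off the rim with the knife's blade under it (value of joint cover above 0.2 rad and contact force between knife and cover above 0.1 N), for 0.05 s.
2. the cover stands open past upright (value of joint cover above 1.6 rad), for 0.2 s.
3. the knife is laid on the bench and let go, the cover still open (value of joint cover above 1.6 rad and height (world z) of knife below 0.02 m and contact force between the fingers and knife below 0.1 N and linear speed of knife below 0.03 m/s), for 0.2 s.
At the end, for the whole second after the job is handed in: Loupe held still in the gripper, touching nothing else: lens centre within 10 mm sideways of the middle of the hallmarks and within 6 mm of the scriber point's height, level within 0.12 rad; cover open beyond 1.6 rad; knife lying on the bench, let go (all of step 3 and height (world z) of knife_tip below 0.03 m and contact force between the fingers and loupe above 1 N and contact force between loupe and box below 0.2 N and contact force between loupe and gauge below 0.2 N and horizontal distance between lens and marks below 0.01 m and z of lens in the frame of gauge_tip between -0.006 and 0.006 m and angle between loupe's own z axis and vertical below 0.12 rad and linear speed of loupe below 0.02 m/s and angular speed of loupe below 0.2 rad/s); the arm keeps its last pose, push and grip.
It fails at once if the cover is touched by the gripper instead of the blade (contact force between any of the arm, the fingers and cover above 0.5 N).
It fails at once if the cover is forced (over 20 N) (contact force between knife and cover above 20 N).
It fails at once if the surface gauge is knocked (contact force between gauge and anything else above 3 N).
It fails at once if the knife or the loupe is let go in the air or on top of something ((height (world z) of knife above 0.03 m and contact force between the fingers and knife below 0.05 N) or (height (world z) of loupe above 0.03 m and contact force between the fingers and loupe below 0.05 N)).
It fails at once if a bystander is displaced by more than 30 mm (distance of any of bangle, file, block, eyeglass, ringclamp, tin from where it was at the start of the episode above 0.03 m).
It also fails if it takes over 67 s, if anything falls off the work surface, if the arm or the gripper's body presses on something with over 40 N, if the wrist force passes 120 N, or if a joint passes its speed limit or range.

## Robot

A 6-joint arm with a two-finger parallel gripper is mounted at the origin on the work surface. World frame = base frame: x ahead of the robot, y to its left, z up, the work surface at z = 0. Lengths are in mm, angles in degrees, forces in N, time in s.
With the tool pointing down it reaches from about 300 to 850 mm from the base axis. Payload 4.2 kg.
Tool frame: the origin (TCP) lies at the very end of the fingers, on their centre line; the grasp point (between the pads) lies 19 mm behind it; z points along the fingers, y is the line along which they close (so a half turn about z gives the same grasp; the last joint's range is limited). The gripper opens to 91 mm and grips with 3 to 60 N. Pads are 32 mm wide; open, the fingers measure 118 mm over their backs; the gripper's body (76 mm by 178 mm) begins 60 mm behind the grasp point.
Start: joints at [70.76, 18.312, 89.639, -0, 72.044, -1.146], TCP at [178.584, 546.581, 213.976] pointing down, gripper open.
Joint ranges: [-177.97, 177.97], [-48.28, 115.42], [12.27, 149.76], [-77.06, 257.06], [2.81, 150.46], [-146.56, 146.56]. Speed limits (degrees/s): [147.25, 147.25, 180, 180, 180, 180].

## Interface

Orientations are given as [roll, pitch, yaw] about the fixed x, y, z axes, in that order (R = Rz(yaw) Ry(pitch) Rx(roll)).
In Python, from workcell import env, eyes gives the robot as it stands.
- The arm moves only by the tool send_rows, never from a script. Its argument "targets" is text: rows parted by semicolons, each of 7 numbers parted by spaces: the shift along the tool's x, y, z in m, then the turn, a rotation vector about the tool's x, y, z in degrees, then the opening in per cent of the stroke, from 0 (shut) to 100 (fully open). A call has 1 to 12 rows; each row is the pose to reach, as a shift and turn from the pose commanded when the call began, along the tool's axes at that moment; what a row does not reach only later rows make up. A row lasts 1/12 s, in which the tool goes at most 41.7 mm and 7.16 degrees, less where a joint would pass 70% of its speed; a pose out of reach is approached as far as the arm can. A call with a gripper value outside its range is refused whole. The fingers move at their own pace and stop on an object; "grip_force" is the grip in N (left out, the last holds). Time passes only in rows, so rows that repeat a pose let the fingers close. It gives the time, the measured TCP pose, the force, the opening and the grip force at its end, in the units of the state.
- env.state(): the state, without advancing time (a new reading comes with each control period).
- eyes.grab_frame(name): name is "scene" or "top"; returns a dict with "image" (480x640x3 uint8, blue, green, red), "fovy" (degrees; the focal length in pixels is half the picture's height over the tangent of half this angle, whatever the lens; pixels are square), "cx", "cy" (the principal point, pixels), "D" ([k1, k2, p1, p2, k3] as OpenCV has them; the pictures are not rectified), "eye" and "attitude" of the camera in the world. Camera axes: x right, y up, looking along -z (the intrinsics and any distortion apply to the point x, -y, -z); pixel columns grow to the right and rows downward; lengths in mm; the calibration is good to about 2 mm. A picture is of the moment at which its call begins. There is no depth.
- env.job_done(): hands the job in; it is judged then, once.
The state is a dict: "time_s": time; "qpos": joint angles; "qvel": joint speeds; "effort": joint torques, N m; "ee_pos": TCP position; "ee_rot": TCP orientation; "force": force on the tool from outside, world axes, zero at the start; "torque": the same for the moment, N m; "gripper_width": finger opening in mm; "gripper_force": force on a finger pad.
Only numpy, scipy, OpenCV 4.12 (cv2) and the standard library are available. Lean on these libraries where they do the work, as an engineer would, in place of code of your own. Each camera call takes 0.05 s, during which the arm holds its last target. There are 200 camera calls.

## Working session

There is one attempt and no reset: what is moved stays moved. The work goes in short steps, Python scripts to look and compute and a tool call to move; the robot and the scene stay as the last step left them, time stands still between calls to the robot, and variables do not carry over. Pictures are saved under pics/ and viewed, at most 10 in all, crops included, and the job is handed in when it is done.

Besides the shell and the picture viewer there is one more tool, called after "Emit:" as name(argument=value, ...), one argument or row to a line, values as JSON. send_rows: Moves the arm, as the interface text tells. Its arguments: {"type":"object","properties":{"targets":{"type":"string"},"grip_force":{"type":"number"}},"required":["targets"]}

```bash
mkdir -p pics; ls
cat > h.py <<'E'
import numpy as np, cv2
from scipy.spatial.transform import Rotation as R
def cam(f):
    fl=240/np.tan(np.radians(f["fovy"])/2)
    K=np.array([[fl,0,f["cx"]],[0,fl,f["cy"]],[0,0,1.]])
    return K,np.array(f["D"],float),np.array(f["eye"],float),att(f["attitude"])
def att(a):
    a=np.array(a,float)
    return a if a.shape==(3,3) else R.from_euler('xyz',a,degrees=True).as_matrix()
def ray(f,uv):
    K,D,e,A=cam(f)
    p=cv2.undistortPoints(np.array(uv,float).reshape(-1,1,2),K,D).reshape(-1,2)
    d=np.c_[p[:,0],-p[:,1],-np.ones(len(p))]@A.T
    return e,d
def plane(f,uv,z):
    e,d=ray(f,uv); return e+d*((z-e[2])/d[:,2])[:,None]
def proj(f,P):
    K,D,e,A=cam(f)
    c=(np.array(P,float).reshape(-1,3)-e)@A; c=c*[1,-1,-1]
    return cv2.projectPoints(c,np.zeros(3),np.zeros(3),K,D)[0].reshape(-1,2)
def two(f1,uv1,f2,uv2):
    e1,d1=ray(f1,uv1);e2,d2=ray(f2,uv2);d1=d1[0];d2=d2[0]
    s=np.linalg.lstsq(np.c_[d1,-d2],e2-e1,rcond=None)[0]
    a=e1+s[0]*d1;b=e2+s[1]*d2
    return (a+b)/2,np.linalg.norm(a-b)
E
python3 - <<'E'
from workcell import env,eyes
import cv2,pickle
for n in("scene","top"):
    f=eyes.grab_frame(n); cv2.imwrite(f"pics/{n}0.png",f["image"]); pickle.dump(f,open(f"{n}0.pkl","wb"))
    print({k:v for k,v in f.items() if k!="image"})
print(env.state())
E
```

```text
pics
{'fovy': 55.6786629869939, 'cx': 318.77950547374655, 'cy': 233.85138329883338, 'D': array([0.01399772, 0.        , 0.        , 0.        , 0.        ]), 'eye': array([1466.62885834,  295.20369069,  696.41230091]), 'attitude': array([ 55.51600797,   1.01060279, 108.27257854])}
{'fovy': 52.429521085090975, 'cx': 317.99791326995137, 'cy': 247.78897528899975, 'D': array([-0.08535951,  0.        ,  0.        ,  0.        ,  0.        ]), 'eye': array([ 479.0647361 ,  -12.29625158, 1182.93653147]), 'attitude': array([  6.47079053,   0.58120293, -89.40398431])}
{'time_s': 0.1, 'qpos': array([ 7.07597048e+01,  1.83460670e+01,  8.96988726e+01, -6.95809672e-04,
        7.20441707e+01, -1.14733852e+00]), 'qvel': array([-0.06402188, -0.04801912, -0.13687201, -0.04362613, -0.02377291,
       -0.01685719]), 'effort': array([ 2.03420495e-04, -4.13329983e+01, -2.32507843e+01,  7.28329760e-02,
        4.22331796e-02, -3.62315916e-05]), 'ee_pos': array([178.43956463, 546.13698013, 213.22719937]), 'ee_rot': array([-1.79910894e+02, -1.12284496e-03,  1.61907257e+02]), 'force': array([ 0.05870652, -0.06129767, -0.10909447]), 'torque': array([ 0.02615326, -0.0081056 ,  0.04989787]), 'gripper_force': 0.0, 'gripper_width': 91.11585726315334}
```

View pics/top0.png

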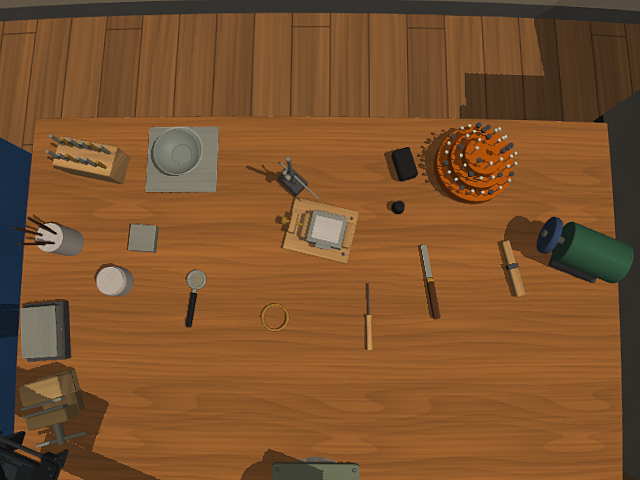

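View pics/scene0.png

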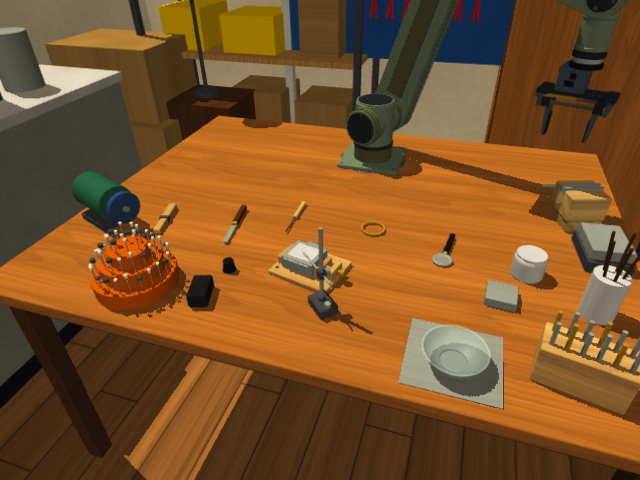

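The top view looks down with +x up and +y left: box at about (325,230), gauge (291,177), knife (430,282) with the blade pointing up, loupe (194,297) with the lens up, file (368,317), bangle (274,317). In the scene view the gauge's spindle is at (321,255) and the box at (300,258). Next, enlarged crops.

Run:
```python
import pickle,cv2,numpy as np
t=pickle.load(open("top0.pkl","rb"))["image"];s=pickle.load(open("scene0.pkl","rb"))["image"]
def c(i,x,y,w,h,W,H): return cv2.resize(i[y:y+h,x:x+w],(W,H),interpolation=cv2.INTER_CUBIC)
a=c(t,240,150,130,120,390*800//780,360*800//780)
a=c(t,240,150,125,120,400,384)
b=c(s,255,220,125,120,400,384)
k=c(t,410,235,40,90,96,216);l=c(t,175,260,40,75,115,216)
k2=c(s,210,195,50,55,196,216);l2=c(s,425,225,50,55,196,216)
bot=np.hstack([k,l,k2,l2]);bot=np.hstack([bot,np.zeros((216,800-bot.shape[1],3),np.uint8)])
cv2.imwrite("pics/c1.png",np.vstack([np.hstack([a,b]),bot]))
```

```text
(no output)
```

View pics/c1.png

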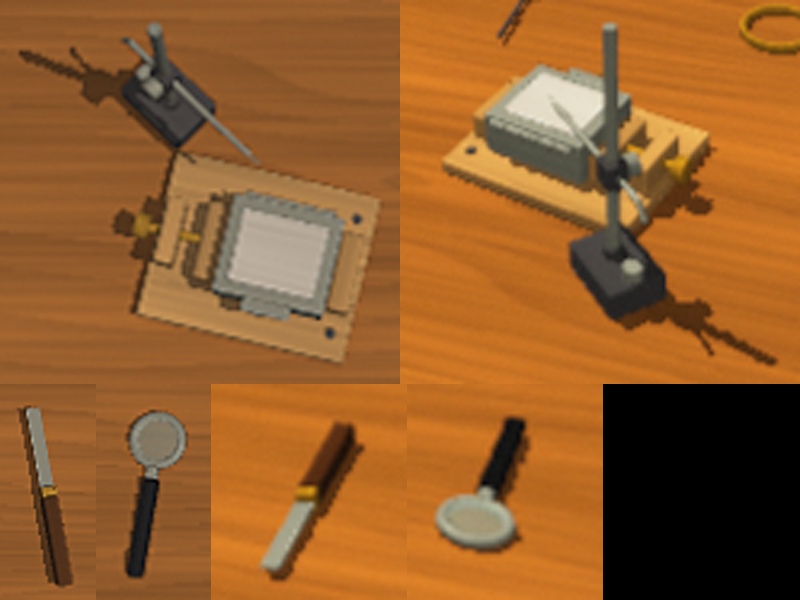

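The crop shows the board's corners in top pixels at about (296.3,197.8), (359.1,212.8), (347.5,262.8) and (282.2,246.9). The scriber point is at top (320.6,200.3) and scene (301.9,249.7). The knife's tip is at top (423.8,245) and its butt at (436.3,317). The lens centre is at top (196.5,279.4) and the loupe's handle end at (188.5,327).

Run:
```python
import pickle,cv2,numpy as np
from h import *
np.set_printoptions(precision=1,suppress=True)
t=pickle.load(open("top0.pkl","rb"));s=pickle.load(open("scene0.pkl","rb"))
B=plane(t,[(296.25,197.8),(359.1,212.8),(347.5,262.8),(282.2,246.9)],12)[:,:2]
L=np.array([[65,95],[65,-65],[-65,-65],[-65,95.]])
# rigid fit
lc=L-L.mean(0);bc=B-B.mean(0);U,_,V=np.linalg.svd(lc.T@bc);Rm=(U@V).T
yaw=np.arctan2(Rm[1,0],Rm[0,0]);o=B.mean(0)-Rm@L.mean(0)
print("box",o,np.degrees(yaw),"res",B-(L@Rm.T+o))
W=lambda p:np.r_[Rm@np.array(p[:2],float)+o,p[2]]
for f,n in((t,"t"),(s,"s")):
    print(n,proj(f,[W(p) for p in[(-37,42,46),(37,42,46),(37,-42,46),(-37,-42,46),(-47,0,44),(65,-65,12),(65,95,12),(-65,-65,12)]]))
g,e=two(t,(320.6,200.3),s,(301.9,249.7));print("tip",g,e,"in box",Rm.T@(g[:2]-o))
# spindle top
sp,e2=two(t,(240+155/3.2,150+28/3.2),s,(255+211/3.2,220+28/3.2));print("spindle",sp,e2,np.linalg.norm(sp[:2]-g[:2]))
def hsv(f):return cv2.cvtColor(f["image"],cv2.COLOR_BGR2HSV)
kt=plane(t,[(423.75,245)],8)[0];kb=plane(t,[(436.3,317)],8)[0];kf=plane(t,[(430.8,280)],16)[0]
print("knife",kt,kb,kf,"len",np.linalg.norm(kt-kb),np.degrees(np.arctan2(*(kt-kb)[1::-1])))
l=plane(t,[(196.5,279.4)],10)[0];lb=plane(t,[(188.5,327)],6)[0];print("loupe",l,lb,np.linalg.norm(l-lb),np.degrees(np.arctan2(*(l-lb)[1::-1])))
print("scene check tip,ferr,lens", proj(s,[kt,kf,l]), "seen (227.7,239) (234,222.7) (442.7,259.7)")
print("file,bangle",plane(t,[(367,283),(368,318),(369,348),(274,317)],5))
```

```text
box [652.1 -21. ] -13.430608942499635 res [[-2.8 -0.8]
 [-1.7  1. ]
 [ 2.3 -1.4]
 [ 2.2  1.2]]
t [[306.2 240.1]
 [313.9 210.1]
 [348.4 218.5]
 [340.9 248.7]
 [322.5 248.6]
 [359.5 212.1]
 [296.  196.7]
 [346.9 263.7]]
s [[327.8 249. ]
 [311.3 265.5]
 [281.5 254.4]
 [298.8 238.9]
 [315.3 242.5]
 [267.8 268.8]
 [325.  291.6]
 [298.  241.7]]
tip [710.7  -4.9  96.8] 0.2390519172633941 in box [53.3 29.3]
spindle [774.3  61.8 206.6] 0.1257911777551838 92.18455530001522
knife [ 621.4 -256.1    8. ] [ 447.8 -284.4    8. ] [ 536.1 -270.4   16. ] len 175.88760354940746 9.254297134392795
loupe [532.1 294.7  10. ] [417.2 311.5   6. ] 116.19525640336985 -8.289063311911601
scene check tip,ferr,lens [[225.2 241. ]
 [234.8 220.8]
 [442.8 257.9]] seen (227.7,239) (234,222.7) (442.7,259.7)
file,bangle [[ 528.1 -118.1    5. ]
 [ 444.3 -120.6    5. ]
 [ 373.1 -123.1    5. ]
 [ 444.3  105.     5. ]]
```

```bash
cat > go.py <<'E'
import sys,numpy as np
from scipy.spatial.transform import Rotation as R
def go(p,yaw,start=None,pitch=0):
    """shift (mm) and rotvec from start=(pos,[r,p,y]) to tool-down pose; knife pitch ignored"""
    if start is None:
        from workcell import env
        s=env.state();start=(s["ee_pos"],s["ee_rot"])
    R0=R.from_euler('xyz',start[1],degrees=True)
    T=R.from_euler('xyz',[180,0,yaw],degrees=True)
    print(np.round(R0.inv().apply(np.array(p)-start[0]),1),np.round((R0.inv()*T).as_rotvec(degrees=True),2))
if __name__=="__main__":
    a=list(map(float,sys.argv[1:5])); go(a[:3],a[3])
E
python3 go.py 498 -276.4 150 189.25
```

```text
[-559.2 -682.5   64.3] [-9.000e-02 -2.000e-02 -2.734e+01]
```

Emit:
send_rows(
  targets="-0.28 -0.341 0.032 0 0 -13.7 100;-0.28 -0.341 0.032 0 0 -13.7 100;-0.28 -0.341 0.032 0 0 -13.7 100;-0.28 -0.341 0.032 0 0 -13.7 100;-0.28 -0.341 0.032 0 0 -13.7 100;-0.28 -0.341 0.032 0 0 -13.7 100;-0.28 -0.341 0.032 0 0 -13.7 100;-0.28 -0.341 0.032 0 0 -13.7 100;-0.28 -0.341 0.032 0 0 -13.7 100;-0.28 -0.341 0.032 0 0 -13.7 100;-0.28 -0.341 0.032 0 0 -13.7 100;-0.28 -0.341 0.032 0 0 -13.7 100",
)

```text
time_s: 1.1
ee_pos: [339.4, 131.7, 181.5]
ee_rot: [-179.9, -0.0, 175.3]
force: [0.2, 0.3, 0.0]
gripper_width: 91.2
gripper_force: 0.0
```

```bash
python3 go.py 498 -276.4 120 189.25
```

```text
[-191.6 -393.5   62.2] [ -0.11  -0.02 -13.96]
```

Emit:
send_rows(
  targets="-0.1916 -0.3935 0.062 0 0 -14 100;-0.1916 -0.3935 0.062 0 0 -14 100;-0.1916 -0.3935 0.062 0 0 -14 100;-0.1916 -0.3935 0.062 0 0 -14 100;-0.1916 -0.3935 0.062 0 0 -14 100;-0.1916 -0.3935 0.062 0 0 -14 100;-0.1916 -0.3935 0.062 0 0 -14 100;-0.1916 -0.3935 0.062 0 0 -14 100;-0.1916 -0.3935 0.062 0 0 -14 100;-0.1916 -0.3935 0.062 0 0 -14 100;-0.1916 -0.3935 0.062 0 0 -14 100;-0.1916 -0.3935 0.062 0 0 -14 100",
)

```text
time_s: 2.1
ee_pos: [502.3, -277.1, 118.3]
ee_rot: [-179.8, 0.1, -170.6]
force: [-0.3, -0.1, 0.5]
gripper_width: 91.0
gripper_force: 0.0
```

```bash
python3 go.py 498 -276.4 3 189.25
python3 - <<'E'
from workcell import env,eyes
import cv2,pickle
a=eyes.grab_frame("top");b=eyes.grab_frame("scene")
pickle.dump((a,b),open("f1.pkl","wb"))
import numpy as np
cv2.imwrite("pics/k1.png",np.hstack([cv2.resize(a["image"][220:340,370:490],(400,400)),cv2.resize(b["image"][150:270,170:290],(400,400))]))
E
```

```text
[  4.3   1.7 115.2] [-0.17  0.07  0.17]
```

View pics/k1.png

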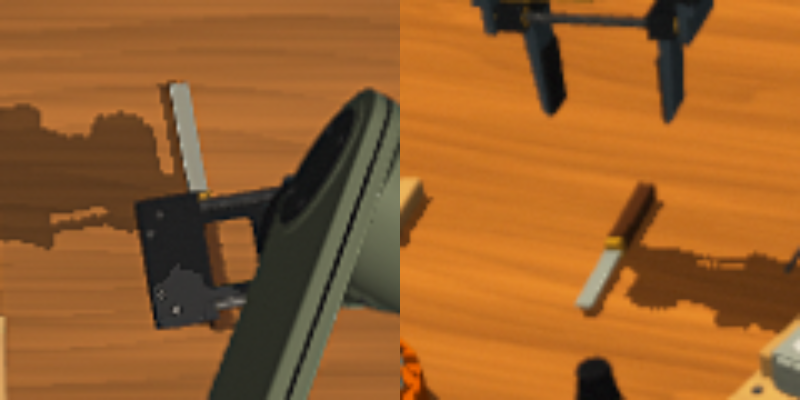

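The gripper straddles the handle, with the blade ahead of it running from (178,85) to (200,195) in the crop. I'll descend and grasp.

Emit:
send_rows(
  targets="0.001 0.001 0.04 0 0 0 100;0.001 0.001 0.08 0 0 0 100;0.001 0.001 0.105 0 0 0 100;0.001 0.001 0.114 0 0 0 100;0.001 0.001 0.114 0 0 0 100;0.001 0.001 0.114 0 0 0 0;0.001 0.001 0.114 0 0 0 0;0.001 0.001 0.114 0 0 0 0;0.001 0.001 0.114 0 0 0 0;0.001 0.001 0.114 0 0 0 0;0.001 0.001 0.114 0 0 0 0;0.001 0.001 0.114 0 0 0 0",
  grip_force=50,
)

```text
time_s: 3.2
ee_pos: [498.7, -270.9, 6.3]
ee_rot: [-180.0, 0.0, -170.4]
force: [0.2, -0.2, 0.4]
gripper_width: 47.6
gripper_force: 0.0
```

Emit:
send_rows(
  targets="0 -0.005 0.002 0 0 0 40;0 -0.005 0.002 0 0 0 0;0 -0.005 0.002 0 0 0 0;0 -0.005 0.002 0 0 0 0;0 -0.005 0.002 0 0 0 0;0 -0.005 0.002 0 0 0 0;0 -0.005 0.002 0 0 0 0;0 -0.005 0.002 0 0 0 0",
)

```text
time_s: 3.87
ee_pos: [499.3, -275.5, 3.8]
ee_rot: [180.0, -0.0, -170.4]
force: [-0.1, -0.1, -0.6]
gripper_width: 15.6
gripper_force: 50.0
```

```bash
python3 go.py 499 -275 90 190
python3 - <<'E'
from go import go
go([453.7,26.4,90],166.6,([499.3,-275.5,90],[180,0,-170.4]))
E
```

```text
[  0.3   0.6 -86.2] [ 0.01 -0.01 -0.39]
[ -5.4 305.3   0. ] [-0. -0. 23.]
```

Emit:
send_rows(
  targets="0 0 -0.01 0 0 0 0;0 0 -0.03 0 0 0 0;0 0 -0.06 0 0 0 0;0 0 -0.086 0 0 0 0;0 0 -0.086 0 0 0 0;0 0 -0.086 0 0 0 0",
)

```text
time_s: 4.37
ee_pos: [500.4, -276.2, 92.1]
ee_rot: [-179.8, 0.2, -170.4]
force: [-0.5, 0.6, -0.6]
gripper_width: 15.6
gripper_force: 50.0
```

Emit:
send_rows(
  targets="0 0.025 0 0 0 2 0;-0.001 0.05 0 0 0 4 0;-0.001 0.075 0 0 0 6 0;-0.002 0.1 0 0 0 8 0;-0.002 0.13 0 0 0 10 0;-0.003 0.16 0 0 0 12 0;-0.003 0.19 0 0 0 14 0;-0.004 0.22 0 0 0 16 0;-0.004 0.25 0 0 0 18 0;-0.005 0.28 0 0 0 21 0;-0.005 0.305 0 0 0 23 0;-0.005 0.305 0 0 0 23 0",
)

```text
time_s: 5.37
ee_pos: [451.1, 29.1, 88.8]
ee_rot: [180.0, -0.2, 166.8]
force: [0.0, 0.1, -0.7]
gripper_width: 15.4
gripper_force: 50.0
```

Run:
```python
from workcell import env,eyes
import cv2,pickle,numpy as np
a=eyes.grab_frame("top");b=eyes.grab_frame("scene");s=env.state()
pickle.dump((a,b,s),open("f2.pkl","wb")); print(s["ee_pos"],s["ee_rot"],s["gripper_width"])
cv2.imwrite("pics/k2.png",np.hstack([cv2.resize(a["image"][180:280,270:370],(400,400),interpolation=cv2.INTER_CUBIC),cv2.resize(b["image"][170:270,270:370],(400,400),interpolation=cv2.INTER_CUBIC)]))
```

```text
[452.4319873   26.45073999  89.12686732] [-1.79953753e+02 -1.16472902e-01  1.66768224e+02] 15.537377413342943
```

View pics/k2.png

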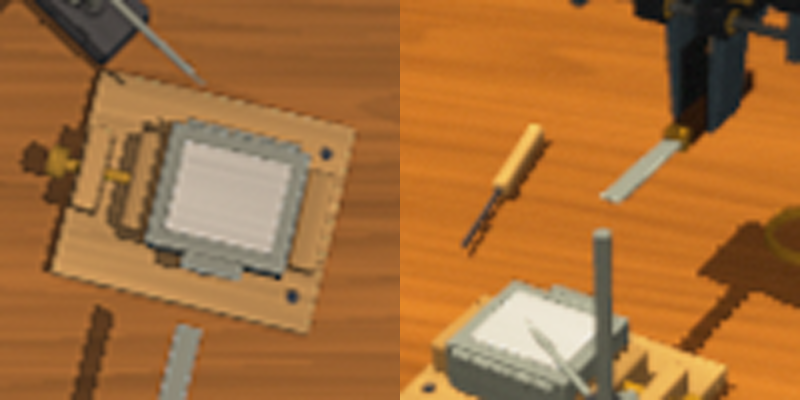

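The blade's tip is at top (317,261.5) and scene (322.8,219.8). The lip's front edge middle is at top (323.5,248.8), within a pixel of the prediction (322.5,248.6).

Run:
```python
import pickle
from h import *
np.set_printoptions(precision=1,suppress=True)
a,b,s=pickle.load(open("f2.pkl","rb"))
P,e=two(a,(317,261.5),b,(322.8,219.8));print(P,e)
Rb=R.from_euler('z',-13.43,degrees=True).as_matrix()
o=np.array([652.1,-21,0])
print("tip box",Rb.T@(P-o),"tcp box",Rb.T@(s["ee_pos"]-o))
print(proj(a,[P]),"top-plane z93",plane(a,[(317,261.5)],93))
```

```text
[572.2   0.6  91.4] 2.9244340347218567
tip box [-82.8   2.4  91.4] tcp box [-205.2   -0.2   89.1]
[[317.6 261.3]] top-plane z93 [[571.6   2.   93. ]]
```

Emit:
send_rows(
  targets="0 0 0.02 0 0 0 0;0 0 0.04 0 0 0 0;0 0 0.055 0 0 0 0;0 0 0.061 0 0 0 0;0 0 0.061 0 0 0 0;-0.008 0.002 0.061 0 0 0 0;-0.016 0.002 0.061 0 0 0 0;-0.024 0.002 0.061 0 0 0 0;-0.032 0.002 0.061 0 0 0 0;-0.038 0.002 0.061 0 0 0 0;-0.041 0.002 0.061 0 0 0 0;-0.041 0.002 0.061 0 0 0 0",
)

```text
time_s: 6.47
ee_pos: [494.9, 18.2, 29.1]
ee_rot: [180.0, 0.1, 166.6]
force: [0.5, 0.2, -0.4]
gripper_width: 15.3
gripper_force: 50.0
```

```bash
cat > path.py <<'E'
import numpy as np, sys
from h import R
from workcell import env
np.set_printoptions(precision=1,suppress=True)
Rb=R.from_euler('z',-13.43,degrees=True).as_matrix();o=np.array([652.1,-21,0])
s=env.state();t=Rb.T@(s["ee_pos"]-o)
tip=t+[122.4,2.4,4.0];print("tcp",t,"tip",tip,s["force"],s["ee_rot"])
for th in np.arange(0,1.8,.1):
    r=np.interp(th,[0,.25,.7,2],[77,76,62,60])
    x,z=37-r*np.cos(th),41+r*np.sin(th)
    print("%.2f"%th,"tool x %.1f z %.1f"%(-(x-tip[0]),-(z-tip[2])))
E
python3 path.py
```

```text
tcp [-162.     1.6   29.1] tip [-39.6   4.   33.1] [ 0.5  0.2 -0.4] [180.    0.1 166.6]
0.00 tool x 0.4 z -7.9
0.10 tool x -0.4 z -15.5
0.20 tool x -2.0 z -23.0
0.30 tool x -5.5 z -29.9
0.40 tool x -10.9 z -35.7
0.50 tool x -16.8 z -40.6
0.60 tool x -22.9 z -44.7
0.70 tool x -29.2 z -47.8
0.80 tool x -33.6 z -52.3
0.90 tool x -38.3 z -56.2
1.00 tool x -43.4 z -59.7
1.10 tool x -48.8 z -62.6
1.20 tool x -54.5 z -65.0
1.30 tool x -60.3 z -66.7
1.40 tool x -66.3 z -67.9
1.50 tool x -72.3 z -68.5
1.60 tool x -78.4 z -68.5
1.70 tool x -84.4 z -67.9
```

Emit:
send_rows(
  targets="0 0 -0.006 0 0 0 0;0 0 -0.009 0 0 0 0;0 0 -0.012 0 0 0 0;-0.0005 0 -0.0155 0 0 0 0;-0.001 0 -0.019 0 0 0 0;-0.002 0 -0.023 0 0 0 0;-0.0035 0 -0.0265 0 0 0 0;-0.0055 0 -0.030 0 0 0 0;-0.0055 0 -0.030 0 0 0 0",
)

```text
time_s: 7.22
ee_pos: [500.2, 17.0, 59.8]
ee_rot: [180.0, 0.1, 166.6]
force: [-0.8, -0.4, -0.7]
gripper_width: 15.3
gripper_force: 50.0
```

```bash
python3 path.py
python3 - <<'E'
from workcell import env,eyes
import cv2,pickle,numpy as np
a=eyes.grab_frame("top");b=eyes.grab_frame("scene");s=env.state()
pickle.dump((a,b,s),open("f3.pkl","wb"))
cv2.imwrite("pics/k3.png",np.hstack([cv2.resize(a["image"][180:280,270:370],(400,400),interpolation=cv2.INTER_CUBIC),cv2.resize(b["image"][190:290,270:370],(400,400),interpolation=cv2.INTER_CUBIC)]))
E
```

```text
tcp [-156.6    1.7   59.8] tip [-34.2   4.1  63.8] [-0.8 -0.4 -0.7] [180.    0.1 166.6]
0.00 tool x 5.8 z 22.8
0.10 tool x 5.0 z 15.1
0.20 tool x 3.5 z 7.7
0.30 tool x -0.1 z 0.8
0.40 tool x -5.5 z -5.0
0.50 tool x -11.3 z -9.9
0.60 tool x -17.5 z -14.0
0.70 tool x -23.8 z -17.2
0.80 tool x -28.1 z -21.6
0.90 tool x -32.9 z -25.5
1.00 tool x -38.0 z -29.0
1.10 tool x -43.4 z -31.9
1.20 tool x -49.0 z -34.3
1.30 tool x -54.9 z -36.1
1.40 tool x -60.8 z -37.2
1.50 tool x -66.9 z -37.8
1.60 tool x -73.0 z -37.8
1.70 tool x -79.0 z -37.2
```

View pics/k3.png

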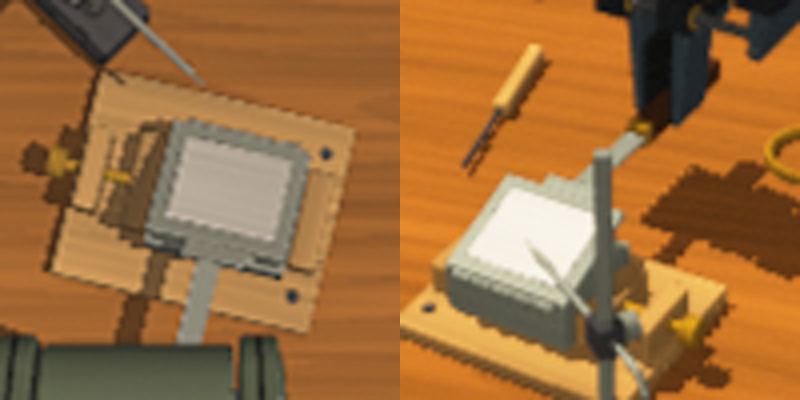

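The cover has risen, with the blade under its lip (the lip's edge is at about (205,262) in the top crop). I'll continue along the arc.

Emit:
send_rows(
  targets="-0.0055 0 -0.005 0 0 0 0;-0.0113 0 -0.0099 0 0 0 0;-0.0175 0 -0.014 0 0 0 0;-0.0238 0 -0.0172 0 0 0 0;-0.0281 0 -0.0216 0 0 0 0;-0.0329 0 -0.0255 0 0 0 0;-0.038 0 -0.029 0 0 0 0;-0.0434 0 -0.0319 0 0 0 0;-0.049 0 -0.0343 0 0 0 0;-0.0549 0 -0.0361 0 0 0 0;-0.0608 0 -0.0372 0 0 0 0;-0.0608 0 -0.0372 0 0 0 0",
)

```text
time_s: 8.32
ee_pos: [560.2, 2.7, 96.6]
ee_rot: [180.0, 0.1, 166.6]
force: [0.0, -0.3, -1.3]
gripper_width: 15.6
gripper_force: 50.0
```

```bash
python3 path.py|sed -n '1p;15,20p'
python3 - <<'E'
from workcell import env,eyes
import cv2,pickle,numpy as np
a=eyes.grab_frame("top");b=eyes.grab_frame("scene");s=env.state()
pickle.dump((a,b,s),open("f4.pkl","wb"))
cv2.imwrite("pics/k4.png",np.hstack([cv2.resize(a["image"][180:280,270:370],(400,400),interpolation=cv2.INTER_CUBIC),cv2.resize(b["image"][190:290,270:370],(400,400),interpolation=cv2.INTER_CUBIC)]))
E
```

```text
tcp [-94.9   1.7  96.6] tip [ 27.5   4.1 100.6] [ 0.  -0.3 -1.3] [180.    0.1 166.6]
1.30 tool x 6.8 z 0.7
1.40 tool x 0.9 z -0.5
1.50 tool x -5.2 z -1.0
1.60 tool x -11.3 z -1.0
1.70 tool x -17.3 z -0.4
```

View pics/k4.png

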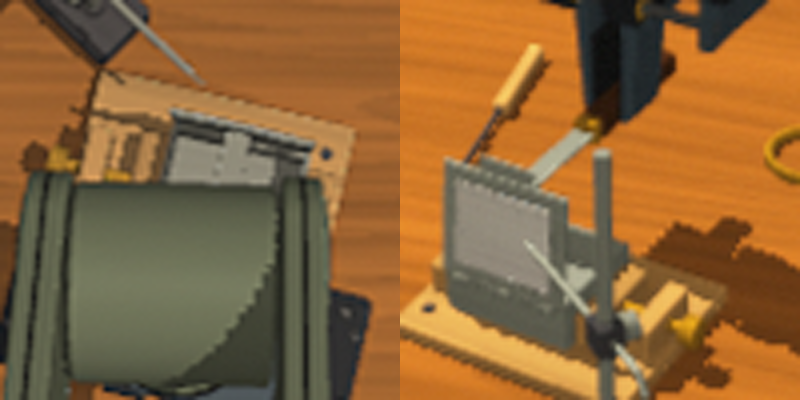

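The cover stands nearly upright, its top edge at (445,158)-(568,198) in the scene crop, and clear of the scriber. I'll push on carefully.

Emit:
send_rows(
  targets="-0.003 0 -0.0005 0 0 0 0;-0.006 0 -0.001 0 0 0 0;-0.009 0 -0.001 0 0 0 0;-0.012 0 -0.001 0 0 0 0;-0.015 0 -0.001 0 0 0 0;-0.015 0 -0.001 0 0 0 0;-0.015 0 -0.001 0 0 0 0",
)

```text
time_s: 9.0
ee_pos: [573.4, -0.6, 97.2]
ee_rot: [180.0, 0.1, 166.6]
force: [0.7, 0.2, -1.2]
gripper_width: 15.6
gripper_force: 50.0
```

```bash
python3 path.py|sed -n '1p;17,20p'
python3 - <<'E'
from workcell import env,eyes
import cv2,pickle
from h import *
np.set_printoptions(precision=1,suppress=True)
a=eyes.grab_frame("top");b=eyes.grab_frame("scene");s=env.state()
pickle.dump((a,b,s),open("f5.pkl","wb"))
i=cv2.resize(b["image"][210:290,260:340],(560,560),interpolation=cv2.INTER_CUBIC)
Rb=R.from_euler('z',-13.43,degrees=True).as_matrix();o=np.array([652.1,-21,0])
for th in(1.4,1.5,1.6,1.7,1.8):
    c,q=np.cos(th),np.sin(th)
    L=[(37-74*c+4*q,y,42+74*q+4*c) for y in(-42,42)]+[(37+4*q,y,42+4*c) for y in(-42,42)]+[(37-84*c+2*q,0,42+84*q+2*c)]
    print(th,proj(b,np.array(L)@Rb.T+o).ravel(), proj(a,np.array(L)@Rb.T+o).ravel())
j=cv2.resize(a["image"][180:240,290:380],(240,160))
i2=np.zeros((560,800,3),np.uint8);i2[:,:560]=i;i2[:160,560:]=j
cv2.imwrite("pics/k5.png",i2)
E
```

```text
tcp [-81.3   1.6  97.2] tip [ 41.1   4.  101.2] [ 0.7  0.2 -1.2] [180.    0.1 166.6]
1.50 tool x 8.4 z -0.4
1.60 tool x 2.4 z -0.4
1.70 tool x -3.7 z 0.2
1.4 [281.8 228.3 312.6 238.9 280.7 256.3 310.4 267.6 297.6 229.2] [349.1 216.8 312.4 207.8 348.7 217.1 314.3 208.7 330.4 213.1]
1.5 [279.9 229.7 310.8 240.3 280.7 256.5 310.4 267.7 295.5 230.7] [349.8 213.6 313.2 204.6 348.7 217.1 314.3 208.7 331.3 209.4]
1.6 [278.  231.3 309.  242.1 280.7 256.6 310.4 267.9 293.4 232.5] [350.6 210.4 314.  201.5 348.7 217.1 314.3 208.8 332.2 205.8]
1.7 [276.1 233.2 307.2 244.2 280.7 256.8 310.5 268.  291.3 234.7] [351.4 207.3 314.8 198.4 348.6 217.2 314.3 208.8 333.1 202.2]
1.8 [274.3 235.4 305.4 246.5 280.7 256.9 310.5 268.1 289.2 237.2] [352.1 204.4 315.6 195.5 348.6 217.2 314.3 208.9 333.9 198.8]
```

View pics/k5.png

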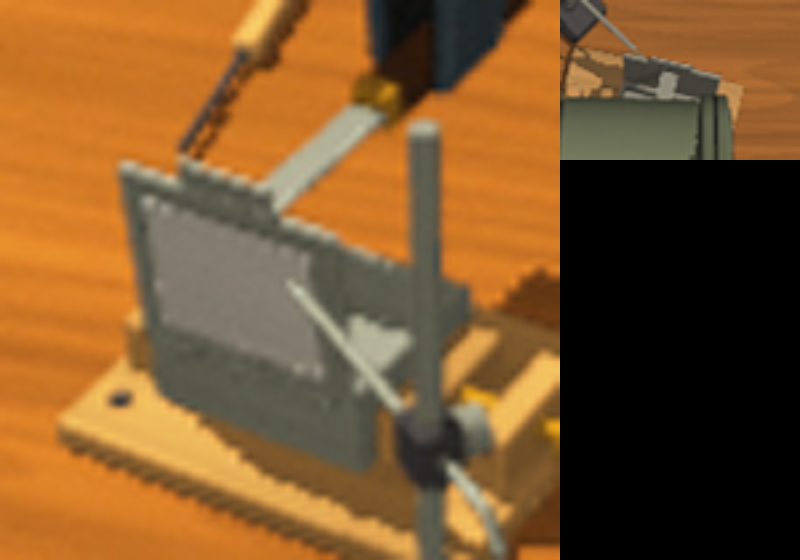

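The cover's top left corner is at (277.1,232.9) and the lip's middle at (292.5,236.1) in the scene, which gives about 1.65 rad. I'll push a little more for margin, then back off the way the blade came.

Emit:
send_rows(
  targets="-0.0015 0 0 0 0 0 0;-0.003 0 0 0 0 0 0;-0.003 0 0 0 0 0 0;-0.003 0 0 0 0 0 0;-0.003 0 0 0 0 0 0",
)

```text
time_s: 9.52
ee_pos: [575.9, -1.2, 97.1]
ee_rot: [180.0, 0.0, 166.6]
force: [-0.1, -0.5, -0.7]
gripper_width: 15.7
gripper_force: 50.0
```

Emit:
send_rows(
  targets="0.01 0 0 0 0 0 0;0.03 0 0 0 0 0 0;0.06 0 0 0 0 0 0;0.09 0 0 0 0 0 0;0.11 0 0 0 0 0 0;0.11 0 0 0 0 0 0;0.11 0 0 0 0 0 0",
)

```text
time_s: 10.1
ee_pos: [467.8, 24.6, 97.6]
ee_rot: [180.0, 0.0, 166.6]
force: [1.1, 0.3, -0.1]
gripper_width: 15.6
gripper_force: 50.0
```

```bash
python3 go.py 499 -275 90 189
python3 - <<'E'
from workcell import env,eyes
import cv2,pickle
from h import *
a=eyes.grab_frame("top");b=eyes.grab_frame("scene");s=env.state()
pickle.dump((a,b,s),open("f6.pkl","wb"));print(s["ee_pos"],s["ee_rot"])
i=cv2.resize(b["image"][210:290,260:340],(400,400),interpolation=cv2.INTER_CUBIC)
j=cv2.resize(a["image"][180:260,290:370],(400,400),interpolation=cv2.INTER_CUBIC)
cv2.imwrite("pics/k6.png",np.hstack([j,i]))
E
```

```text
[ -99.6 -284.3    7.6] [  0.     0.05 -22.35]
[469.78917164  24.29873812  97.63397529] [1.79968681e+02 1.22732512e-01 1.66611139e+02]
```

View pics/k6.png

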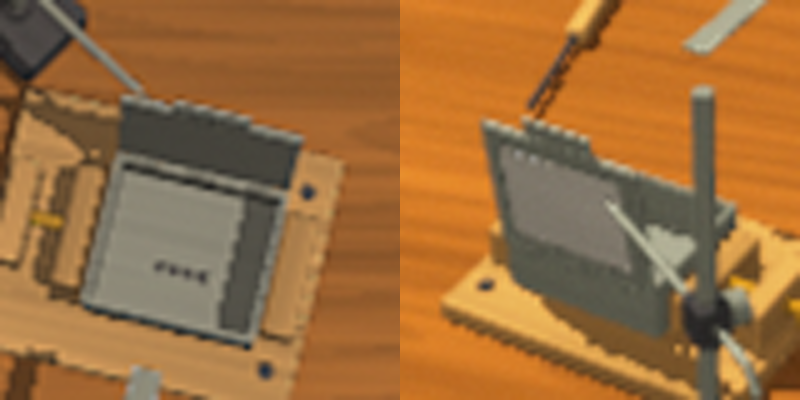

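The cover stands open at about 1.69 rad: its top edge is at top (314.4,199.2)-(350.4,207) and the lip at (332.4,202.4). The hallmarks are visible at top (326.4,234.4). The knife goes back to its own place.

Emit:
send_rows(
  targets="-0.005 -0.025 0 0 0 -2 0;-0.015 -0.05 0 0 0 -4 0;-0.025 -0.08 0 0 0 -6 0;-0.035 -0.11 0 0 0 -8 0;-0.045 -0.14 0 0 0 -10 0;-0.055 -0.17 0 0 0 -12 0;-0.065 -0.2 0 0 0 -14 0;-0.08 -0.23 0 0 0 -17 0;-0.09 -0.26 0 0 0 -20 0;-0.1 -0.284 0.01 0 0 -22 0;-0.1 -0.284 0.03 0 0 -22 0;-0.1 -0.284 0.03 0 0 -22 0",
)

```text
time_s: 11.2
ee_pos: [499.1, -276.3, 63.8]
ee_rot: [179.8, -0.2, -171.6]
force: [0.6, 1.8, -1.3]
gripper_width: 15.7
gripper_force: 50.0
```

```bash
python3 go.py 499 -275 3.8 189
python3 - <<'E'
import pickle
from h import *
a,b,s=pickle.load(open("f6.pkl","rb"))
m=plane(a,[(326.4,234.4)],15.5)[0]
Rb=R.from_euler('z',-13.43,degrees=True).as_matrix();o=np.array([652.1,-21,0])
print("marks seen",m,"from box",Rb@[-8,0,15.5]+o)
t0=pickle.load(open("top0.pkl","rb"))["image"]
h=cv2.cvtColor(t0,cv2.COLOR_BGR2HSV)[255:335,170:220]
A=pickle.load(open("top0.pkl","rb"))
lens=((h[...,1]<110)&(h[...,2]>90)).astype(np.uint8);c=max(cv2.findContours(lens,0,2)[0],key=cv2.contourArea)
print("lens",cv2.minEnclosingCircle(c))
hd=(h[...,2]<45).astype(np.uint8);c=max(cv2.findContours(hd,0,2)[0],key=cv2.contourArea);print("handle",cv2.minAreaRect(c))
E
```

```text
[-0.3  1.1 60. ] [ 0.2  -0.24 -0.56]
marks seen [644.11793345 -19.0533964   15.5       ] from box [644.31876478 -19.14194227  15.5       ]
lens ((26.5, 26.0), 11.543496131896973)
handle ((20.736000061035156, 54.452003479003906), (5.724334239959717, 33.89879608154297), 10.30484676361084)
```

Emit:
send_rows(
  targets="0 0 0.015 0 0 0 0;0 0 0.03 0 0 0 0;0 0 0.045 0 0 0 0;0 0 0.052 0 0 0 0;0 0 0.057 0 0 0 0;0 0 0.0595 0 0 0 0;0 0 0.0605 0 0 0 0;0 0 0.0605 0 0 0 0",
)

```text
time_s: 11.87
ee_pos: [500.7, -275.2, 7.1]
ee_rot: [-180.0, 0.0, -171.4]
force: [0.8, -0.1, 0.1]
gripper_width: 15.7
gripper_force: 50.0
```

Emit:
send_rows(
  targets="0 0 0 0 0 0 25;0 0 0 0 0 0 25;0 0 0 0 0 0 50;0 0 0 0 0 0 70;0 0 0 0 0 0 90;0 0 0 0 0 0 100;0 0 0 0 0 0 100;0 0 0 0 0 0 100;0 0 0 0 0 0 100",
)

```text
time_s: 12.62
ee_pos: [500.3, -275.1, 6.6]
ee_rot: [180.0, 0.0, -171.4]
force: [-0.7, -1.0, -0.1]
gripper_width: 66.5
gripper_force: 0.0
```

Emit:
send_rows(
  targets="0 0 -0.02 0 0 0 100;0 0 -0.05 0 0 0 100;0 0 -0.09 0 0 0 100;0 0 -0.13 0 0 0 100;0 0 -0.143 0 0 0 100;0 0 -0.143 0 0 0 100",
)

```text
time_s: 13.12
ee_pos: [502.7, -276.5, 154.3]
ee_rot: [-179.7, 0.4, -171.4]
force: [-0.0, -0.0, 0.0]
gripper_width: 91.0
gripper_force: 0.0
```

Run:
```python
import pickle
from h import *
np.set_printoptions(precision=1,suppress=True)
A=pickle.load(open("top0.pkl","rb"))
l=plane(A,[(196.5,280.5)],10)[0];c=plane(A,[(190.8,309.5)],9)[0]
d=(l-c)[:2];n=np.linalg.norm(d);print(l,c,n,"expect 74",np.degrees(np.arctan2(d[1],d[0])))
g=l[:2]-d/n*66;print("grasp",g)
from go import go
go([g[0],g[1],100],180+np.degrees(np.arctan2(d[1],d[0])))
```

```text
[529.5 294.6  10. ] [459.4 306.4   9. ] 71.08302731225773 expect 74 -9.550823682883612
grasp [464.4 305.6]
[-48.9 581.5  51.3] [-0.3  0.5 18.2]
```

Emit:
send_rows(
  targets="-0.025 0.29 0 0 0 9 100;-0.025 0.29 0 0 0 9 100;-0.025 0.29 0 0 0 9 100;-0.025 0.29 0 0 0 9 100;-0.025 0.29 0 0 0 9 100;-0.025 0.29 0 0 0 9 100;-0.025 0.29 0 0 0 9 100;-0.025 0.29 0 0 0 9 100;-0.025 0.29 0 0 0 9 100",
)

```text
time_s: 13.87
ee_pos: [480.5, 17.2, 148.4]
ee_rot: [-180.0, -0.1, 179.9]
force: [0.8, -0.7, 0.9]
gripper_width: 91.3
gripper_force: 0.0
```

```bash
python3 go.py 465 305.5 80 171
```

```text
[ 15.9 288.3  68.4] [-0.02 -0.14  8.88]
```

Emit:
send_rows(
  targets="0.016 0.288 0.05 0 0 9 100;0.016 0.288 0.05 0 0 9 100;0.016 0.288 0.05 0 0 9 100;0.016 0.288 0.05 0 0 9 100;0.016 0.288 0.05 0 0 9 100;0.016 0.288 0.05 0 0 9 100;0.016 0.288 0.05 0 0 9 100;0.016 0.288 0.05 0 0 9 100;0.016 0.288 0.068 0 0 9 100;0.016 0.288 0.068 0 0 9 100;0.016 0.288 0.068 0 0 9 100;0.016 0.288 0.068 0 0 9 100",
)

```text
time_s: 14.87
ee_pos: [468.1, 302.0, 81.7]
ee_rot: [-180.0, -0.0, 170.5]
force: [0.7, 0.5, 0.5]
gripper_width: 91.2
gripper_force: 0.0
```

```bash
python3 go.py 465 305.5 3 171;  python3 - <<'E'
from workcell import env,eyes
import cv2,pickle
from h import *
a=eyes.grab_frame("top");b=eyes.grab_frame("scene");s=env.state()
pickle.dump((a,b,s),open("f7.pkl","wb"))
i=cv2.resize(b["image"][170:280,400:510],(400,400),interpolation=cv2.INTER_CUBIC)
j=cv2.resize(a["image"][230:340,385:495],(400,400),interpolation=cv2.INTER_CUBIC)
cv2.imwrite("pics/k7.png",np.hstack([j,i]))
E
```

```text
[ 3.6  3.  78.7] [-0.03 -0.02 -0.51]
```

View pics/k7.png

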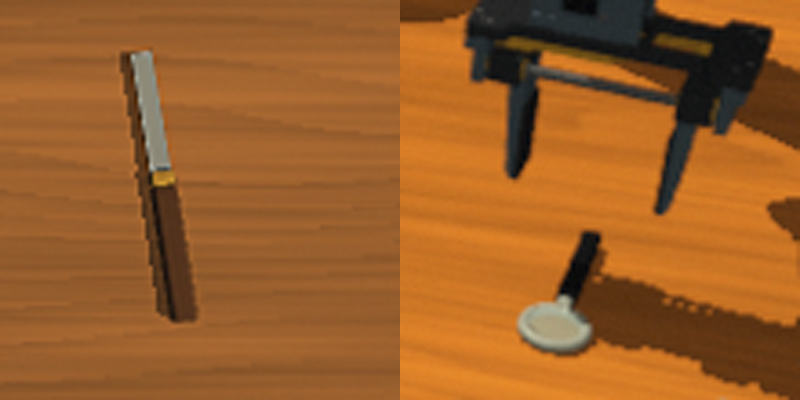

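The knife lies flat on the bench (blade from (140,52) to (163,170) in the top crop), and the gripper straddles the loupe's handle. I'll descend.

Emit:
send_rows(
  targets="0.001 0.001 0.03 0 0 0 100;0.001 0.001 0.055 0 0 0 100;0.001 0.001 0.07 0 0 0 100;0.001 0.001 0.076 0 0 0 100;0.001 0.001 0.076 0 0 0 100",
)

```text
time_s: 15.38
ee_pos: [466.4, 303.8, 5.0]
ee_rot: [-179.9, -0.1, 170.6]
force: [0.3, -0.0, 0.6]
gripper_width: 91.3
gripper_force: 0.0
```

```bash
python3 go.py 465 305.5 3.5 171
```

```text
[1.7 1.4 1.5] [-0.07 -0.08 -0.44]
```

Emit:
send_rows(
  targets="0.001 0.001 0.002 0 0 0 50;0.001 0.001 0.002 0 0 0 0;0.001 0.001 0.002 0 0 0 0;0.001 0.001 0.002 0 0 0 0;0.001 0.001 0.002 0 0 0 0;0.001 0.001 0.002 0 0 0 0;0.001 0.001 0.002 0 0 0 0;0.001 0.001 0.002 0 0 0 0;0.001 0.001 0.002 0 0 0 0;0.001 0.001 0.002 0 0 0 0;0.001 0.001 0.002 0 0 0 0;0.001 0.001 0.002 0 0 0 0",
  grip_force=40,
)

```text
time_s: 16.38
ee_pos: [465.9, 305.7, 3.6]
ee_rot: [-180.0, -0.0, 170.6]
force: [0.4, -1.5, 0.3]
gripper_width: 14.3
gripper_force: 4.5
```

```bash
python3 -c "
from workcell import env;s=env.state();print(s['ee_pos'],s['ee_rot'],s['gripper_width'],s['gripper_force'])
from h import *
A=R.from_euler('xyz',s['ee_rot'],degrees=True)
print('lens in tool (lens est 529.5..532,294.7,6)',A.inv().apply(np.array([530.5,294.7,6])-s['ee_pos']))"
```

```text
[465.90543565 305.74798943   3.61996138] [-1.79999824e+02 -4.98978488e-03  1.70604492e+02] 14.254945291245642 4.473720565438271
lens in tool (lens est 529.5..532,294.7,6) [-65.53138735  -0.35481494  -2.38574455]
```

Emit:
send_rows(
  targets="0 0 0 0 0 0 0;0 0 0 0 0 0 0;0 0 -0.01 0 0 0 0;0 0 -0.03 0 0 0 0;0 0 -0.06 0 0 0 0;0 0 -0.1 0 0 0 0;0 0 -0.135 0 0 0 0;0 0 -0.145 0 0 0 0;0 0 -0.145 0 0 0 0;0 0 -0.145 0 0 0 0",
)

```text
time_s: 17.22
ee_pos: [465.6, 305.5, 148.7]
ee_rot: [180.0, 0.0, 170.6]
force: [-0.2, -0.2, -2.2]
gripper_width: 13.3
gripper_force: 40.0
```

```bash
python3 go.py 580.5 -3.9 145 166.6
```

```text
[-163.9 -286.5    3.7] [0.01 0.01 4.  ]
```

Emit:
send_rows(
  targets="-0.01 -0.02 0 0 0 0 0;-0.026 -0.046 0 0 0 1 0;-0.044 -0.076 0 0 0 1 0;-0.062 -0.108 0 0 0 2 0;-0.08 -0.14 0 0 0 2 0;-0.098 -0.172 0 0 0 2 0;-0.116 -0.204 0 0 0 3 0;-0.134 -0.234 0 0 0 3 0;-0.15 -0.262 0.002 0 0 4 0;-0.16 -0.28 0.004 0 0 4 0;-0.164 -0.2865 0.004 0 0 4 0;-0.164 -0.2865 0.004 0 0 4 0",
)

```text
time_s: 18.22
ee_pos: [580.1, -5.2, 142.1]
ee_rot: [-179.9, -0.3, 166.5]
force: [0.6, 0.1, -0.8]
gripper_width: 13.6
gripper_force: 40.0
```

Emit:
send_rows(
  targets="0 0 0.01 0 0 0 0;0 0 0.02 0 0 0 0;0 0 0.03 0 0 0 0;0 0 0.04 0 0 0 0;0 0 0.046 0 0 0 0;0 0 0.05 0 0 0 0;0 0 0.05 0 0 0 0;0 0 0.05 0 0 0 0;0 0 0.05 0 0 0 0",
)

```text
time_s: 18.97
ee_pos: [581.4, -3.6, 95.1]
ee_rot: [180.0, 0.1, 166.6]
force: [-0.6, 0.1, 0.3]
gripper_width: 13.8
gripper_force: 40.0
```

```bash
python3 go.py 580.5 -3.9 95.1 166.6
python3 - <<'E'
from workcell import env,eyes
import pickle
from h import *
np.set_printoptions(precision=1,suppress=True)
a=eyes.grab_frame("top");b=eyes.grab_frame("scene");s=env.state()
pickle.dump((a,b,s),open("f8.pkl","wb"));print(s["ee_pos"],s["ee_rot"],s["gripper_width"],s["gripper_force"],s["force"])
T=R.from_euler('xyz',s["ee_rot"],degrees=True).apply([-65.5,-.35,-2.4])+s["ee_pos"];print("lens expected",T)
print(proj(a,[T]),proj(b,[T]))
b0=pickle.load(open("f6.pkl","rb"))
for n,f,g in(("top",a,b0[0]),("scene",b,b0[1])):
    u=proj(f,[T])[0].astype(int)
    d=cv2.absdiff(f["image"],g["image"]).max(2)[u[1]-18:u[1]+19,u[0]-18:u[0]+19]
    print(n,u); print("\n".join("".join("#" if v>60 else "+" if v>25 else "." for v in r) for r in d))
E
```

```text
[ 0.8 -0.5  0. ] [0.02 0.06 0.01]
[581.4  -3.7  95.2] [180.    0.1 166.6] 13.574150247795266 39.985780119895935 [-0.4 -0.6 -0.3]
lens expected [645.  -19.2  97.7]
[[326.7 228.9]] [[305.8 232.4]]
top [326 228]
.....................................
.....+...............................
.++++#+..+++++++.....................
##+.+#.+.....+####++.................
###++++++..++...++#++++++............
###.+++##++++..++.....++++++.........
###.++++++##+++++..+++...+++##++.....
##..+++++++++++#+++++..+++...+++++.++
#++++++++++++++++++++++++..+++.+...+#
#++++++++++++++++++++++++++++..++++.+
#+..+++++++++++++++++++++++++++..+++.
++.+.+++++++++++++++++++++++++......+
++.+.+++++++++++++++++++++++++.+..+.+
++...+++++++++++++++++++++++++.++.+.+
++...+++++++++++++++++++++++++.++++.+
+....++++++++++++++++++++++++.+++++.+
+...+++++++++++++++++++++++++.+++++.#
+...+++++++++++++++++++++++++.+++++.#
+...++++++++++++++++++++++++..+++++.#
....++++++++++++++++++++++++.+++++.+#
...+++++++++++++++++++++++++.+++++.+#
...+++++++++++++++++++++++++.++++++##
...+++++++++.....++++++++++.++++++.##
...+++++++++.++.+
[... 1236 characters left out ...]
#######+........
.......+####################+........
.......+####################+........
.......+####################.........
........+##################+.........
..........+################..........
...........##############+...........
...........+###########+.............
..............+++++++................
.....................................
.....................................
.....................................
.....................................
.....................................
.........................+++.........
..........................+++++......
.............................+++.....
....................................+
....................................+
```

Emit:
send_rows(
  targets="0.0005 0.0015 -0.0015 0 0 0 0;0.0005 0.0015 -0.0015 0 0 0 0;0.0005 0.0015 -0.0015 0 0 0 0;0.0005 0.0015 -0.0015 0 0 0 0;0.0005 0.0015 -0.0015 0 0 0 0;0.0005 0.0015 -0.0015 0 0 0 0;0.0005 0.0015 -0.0015 0 0 0 0;0.0005 0.0015 -0.0015 0 0 0 0;0.0005 0.0015 -0.0015 0 0 0 0;0.0005 0.0015 -0.0015 0 0 0 0;0.0005 0.0015 -0.0015 0 0 0 0;0.0005 0.0015 -0.0015 0 0 0 0",
)

```text
time_s: 20.07
ee_pos: [580.8, -2.1, 96.1]
ee_rot: [180.0, 0.0, 166.6]
force: [0.6, 0.6, -0.9]
gripper_width: 13.9
gripper_force: 40.0
```

```bash
python3 -c "
from workcell import env
s=env.state();print(s['ee_pos'],s['ee_rot'],s['gripper_force'],s['qvel'])
print(env.job_done())"
```

```text
[580.83488652  -2.10199152  96.13445611] [1.79994659e+02 6.66624100e-04 1.66604734e+02] 39.98572289943695 [ 0.00225263 -0.04369322  0.01257005  0.04714316 -0.01676888 -0.05327172]
the job is handed in; nothing more can be done
None
```

I handed the job in at about 20 s, with no verdict returned: the knife opened the cover to about 1.69 rad and is back on the bench, and the loupe is held level over the hallmarks with its lens at about 98.5 mm, against about 97–99 mm measured for the scriber point.

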